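Weigh a basket of gingerbread on the spring scale

ROBOT

A 7-joint arm with a two-finger parallel gripper is mounted at the origin on the work surface. World frame = base frame: x ahead of the robot, y to its left, z up, the work surface at z = 0. Lengths are in m, angles in degrees, forces in N, time in s.
With the tool pointing down it reaches from about 0.425 to 0.875 m from the base axis. Payload 9.9 kg.
Tool frame: the origin (TCP) lies at the very end of the fingers, on their centre line; the grasp point (between the pads) lies 19 mm behind it (manip.tcp_to_grasp is the z of the grasp point in the tool frame, in m); z points along the fingers, y is the direction in which the jaws open and shut (so a half turn about z gives the same grasp; the last joint's range is limited). The gripper opens to 85 mm and grips with 20 to 120 N. Pads are 22 mm wide; open, the fingers measure 114 mm over their backs; the gripper's body (76 mm by 85 mm) begins 54 mm behind the grasp point. The pads swing forward as they close: fully open they stand 13 mm farther back than shut.
Start: joints at [61.089, 32.985, 1.427, 82.34, -0.859, 64.687, -3.237], TCP at [0.276, -0.616, 0.231] pointing down, gripper open.
Joint ranges: [-157.87, 157.87], [-19.46, 123.44], [-87.15, 90], [11.01, 140.99], [-62.26, 242.26], [9.8, 113.94], [-161.44, 161.44]. Speed limits (degrees/s): [127.2, 127.2, 172.46, 172.46, 180, 180, 180].

INTERFACE

Orientations are given as [roll, pitch, yaw] about the fixed x, y, z axes, in that order (R = Rz(yaw) Ry(pitch) Rx(roll)).
In Python, from rig import telemetry, viewer, manip, models gives the robot as it stands.
- The arm moves only by the tool step_arm, never from a script. Its argument "rows" is a list of rows, each an object of numbers: "hand": the opening, from 0 (shut) to 1 (fully open); "x", "y", "z": the shift along the tool's x, y, z in m; "twist": the turn about the tool's z in degrees. In form: [{"hand": .., "x": .., "y": .., "z": .., "twist": ..}, ...]. A call has 1 to 5 rows; each row is the pose to reach, as a shift and turn from the pose measured when the call began, along the tool's axes at that moment; what a row does not reach only later rows make up. A row lasts 1/10 s, in which the tool goes at most 50 mm and 8.59 degrees, less where a joint would pass 70% of its speed; a pose out of reach is approached as far as the arm can. A call with a gripper value outside its range is refused whole. The fingers move at their own pace and stop on an object; "force" is the grip in N (left out, the last holds). Time passes only in rows, so rows that repeat a pose let the fingers close. It gives the time, the measured TCP pose, the force and the opening at its end, in the units of the state.
- telemetry.get_state(): the state, without advancing time (a new reading comes with each control period).
- viewer.capture(name): name is "side" or "top" or "wrist"; returns a dict with "image" (480x640x3 uint8, red, green, blue), "camera_matrix" (3x3 intrinsics, pixels), "k1" (the pictures are not rectified: a ray, as slopes to the right and down, at radius r is drawn at 1 + k1 r^2 times it, then the intrinsics apply), "xyz" and "attitude" of the camera in the world. Camera axes: x right, y up, looking along -z (the intrinsics and any distortion apply to the point x, -y, -z); pixel columns grow to the right and rows downward; lengths in m; the calibration is good to about 2 mm. A picture is of the moment at which its call begins. There is no depth.
- manip.sign_off(): hands the job in, once; it reports no verdict.
Trained networks look in a picture, given as the dict that the camera call returned (one of the last four; its "shot" number tells which), for a name from the list of things; names that differ only in an ending like _2 or _b are one class to them, and where a whole thing is asked for, a point or a joint stands for the part that bears it (a point fixed in the world has none). Each returns a list of dicts, best first, with "score" (0 to 1); they miss things now and then, are a little off and sometimes report something else, mostly with a low value. They report only what shows in the picture. A call takes as long as a camera call.
- models.look_for(query, picture): "rect" ([left, top, right, bottom] as shares, 0 to 1, of the picture: columns of its width, rows of its height, round what is visible of it).
- models.outline_of(query, picture): "region" (480x640 bool, what is visible of it) and "rect" ([left, top, right, bottom] as shares, 0 to 1, of the picture: columns of its width, rows of its height, round what is visible of it).
The state is a dict: "time_s": time; "joint_pos": joint angles; "joint_vel": joint speeds; "joint_torque": joint torques, N m; "tcp_pos": TCP position; "ee_rot": TCP orientation; "ft_force": force on the tool from outside, world axes, zero at the start; "torque": the same for the moment, N m; "width": opening from 0.0 (shut) to 1.0 (fully open).
Only numpy, scipy, OpenCV 4.12 (cv2) and the standard library are available. Lean on these libraries where they do the work, as an engineer would, in place of code of your own. Each camera call takes 0.05 s, during which the arm holds its last target. There are 200 camera calls.

TASK

Weigh the basket of gingerbread: lift it by its wooden grip, hang its bail in the low point of the scale's hook and, still holding it, ease it down slowly until the spring carries the whole weight; only then let go, so that the pointer neither jumps nor bounces. Leave it hanging freely and still with the pointer settled, keep the basket upright all the while, do not jerk, shove or overload the scale, and leave the tins and the biscuit stack where they are.

Things in the scene. Friction and masses are not known exactly. Their poses are not given: they have to be found in the camera images.
- basket: Loose round steel bowl, 130 mm wide at the rim, 58 mm high, packed with gingerbread fixed in it; mass unknown, 0.25 to 0.8 kg. Origin: centre of its underside, z up; 216 mm high in all. Over it a rigid bail of 8 mm bar (it does not swing) stands in its y-z plane, with an upright wooden grip on its apex. Half a turn about z makes no difference.
- bail_top (a point): Underside of the bail's apex, on the axis, 146 mm above the basket's underside, where the hook must bear. The opening below it is free along x down to z 62 mm; its half width (bar axis) is 26 mm at z 138, 50 mm at z 100, 65 mm at z 62 mm. Axes as the basket's.
- grip (a point): Where the wooden grip is best pinched, across its 14 mm thickness (along the basket's y): 195 mm above the basket's underside, 49 mm above bail_top. The grip is 26 mm along x and reaches from z 152 to z 216 mm. Axes as the basket's.
- scale: Spring scale fixed to the counter: foot plate 170 x 150 x 16 mm (x -70 to +100 mm) and a pillar 50 x 60 mm (cap 62 x 72 mm), 398 mm high, with graduated white strips on its two y sides. Origin: under the pillar's centre, z up. The hook sticks out of the pillar's -x face, along -x.
- hook_seat (a point): Top of the hook's 8 mm rod at its low point, where the bail must sit; rides with the hook. 140 mm from the pillar's axis, 270 mm above the counter unloaded. Axes as the scale's. The rod rises 6 mm towards the pillar; the open end, 26 mm out, turns up 16 mm above hook_seat. The bail comes on over this end, moving along the scale's +x, its plane square to that.
- pointer (a joint): How far hook and pointer have sunk, m: 0 unloaded, grows downwards, stop at 0.115. Spring 90 N/m, so the basket settles between 0.027 and 0.088 by its unknown weight; settles in about 1 s (damping 4 N s/m). The pointer must never move faster than 50 mm/s or sink beyond 105 mm, nor the scale feel over 20 N.
- chest_tin: Bystander: blue chest-shaped tin with rounded lid, 75 x 120 x 88 mm (x, y, z), loose. Origin: centre of its underside.
- hex_tin: Bystander: blue hexagonal tin with a brass-coloured lid, 84 mm wide, 116 mm high, loose. Origin: centre of its underside.
- biscuit_stack: Bystander: stack of four round gingerbreads as one piece, 100 mm wide, 62 mm high, loose. Origin: centre of its underside.

How it is judged:
By the outcome, as a careful person would: the job done as asked, in the order asked, and still so for the second after the job is handed in, with the robot touching nothing.
It also fails if it takes over 54 s, if anything falls off the work surface, if the arm or the gripper's body presses on something with over 40 N, if the wrist force passes 120 N, or if a joint passes its speed limit or range.

## Working session

There is one attempt and no reset: what is moved stays moved. The work goes in short steps, Python scripts to look and compute and a tool call to move; the robot and the scene stay as the last step left them, time stands still between calls to the robot, and variables do not carry over. Pictures are saved under pics/ and viewed, about 8 in all and at most 12, crops included, and the job is handed in when it is done.

Besides the shell and the picture viewer there is one more tool, called after "Call:" as name([rows], argument=value, ...), one row to a line, values as JSON. step_arm: Moves the arm, as the interface text tells. Its arguments: {"type":"object","properties":{"rows":{"type":"array"},"force":{"type":"number"}},"required":["rows"]}

```bash
mkdir -p pics; ls
cat > h.py <<'E'
import numpy as np, cv2, json
from scipy.spatial.transform import Rotation as R
from rig import telemetry, viewer, manip, models
def cam(p):
    a=np.array(p["attitude"],float)
    Rm=a if a.shape==(3,3) else R.from_euler('xyz',a,degrees=True).as_matrix()
    return np.array(p["camera_matrix"]),p["k1"],np.array(p["xyz"]),Rm
def ray(p,u,v):
    K,k1,c,Rm=cam(p)
    q=cv2.undistortPoints(np.array([[[u,v]]],float),K,np.array([k1,0,0,0.]))[0,0]
    d=Rm@np.array([q[0],-q[1],-1.]); return c,d/np.linalg.norm(d)
def atz(p,u,v,z):
    c,d=ray(p,u,v); return c+d*(z-c[2])/d[2]
def proj(p,X):
    K,k1,c,Rm=cam(p); q=(np.atleast_2d(X)-c)@Rm
    a=np.stack([q[:,0],-q[:,1]],1)/-q[:,2:3]; r2=(a**2).sum(1,keepdims=True)
    a=a*(1+k1*r2); return a@np.diag([K[0,0],K[1,1]])+[K[0,2],K[1,2]]
def tri(rays):
    A=0;b=0
    for c,d in rays:
        M=np.eye(3)-np.outer(d,d);A=A+M;b=b+M@c
    return np.linalg.solve(A,b)
def save(p,n): cv2.imwrite(f"pics/{n}.png",p["image"][:,:,::-1])
E
python3 - <<'E'
from h import *
np.set_printoptions(precision=4,suppress=True)
print(telemetry.get_state(), manip.tcp_to_grasp)
for n in ["side","top"]:
    p=viewer.capture(n); save(p,n+"0"); print(n,p["xyz"],p["attitude"],p["k1"],p["camera_matrix"])
    for q in ["basket","grip","bail_top","scale","hook_seat","pointer","chest_tin","hex_tin","biscuit_stack"]:
        print(q,[(round(r["score"],2),np.round(np.array(r["rect"])*[640,480,640,480]).tolist()) for r in models.look_for(q,p)[:2]])
E
```

```text
pics
{'time_s': 0.0, 'joint_pos': array([61.0874, 33.0348,  1.4237, 82.3867, -0.8593, 64.6864, -3.2376]), 'joint_vel': array([ 0.0059, -0.0216,  0.0417, -0.0137, -0.0308, -0.0417, -0.0472]), 'joint_torque': array([  0.0002, -76.5748,   2.2506, -28.5968,   0.0154,   0.0127,
         0.0001]), 'tcp_pos': array([ 0.2756, -0.6157,  0.2304]), 'ee_rot': array([-179.9029,    0.0054,   24.1126]), 'ft_force': array([-0.1795, -0.1072, -0.6822]), 'torque': array([ 0.0489, -0.006 ,  0.0143]), 'width': 1.0013069737024853} -0.0187
side [0.3764 0.8809 1.0157] [  47.8377   -0.8086 -169.21  ] -0.010438128197145872 [[448.3718   0.     319.081 ]
 [  0.     448.3718 241.0324]
 [  0.       0.       1.    ]]
basket [(0.86, [339.0, 182.0, 373.0, 249.0])]
grip [(0.84, [338.0, 182.0, 372.0, 244.0]), (0.46, [233.0, 216.0, 269.0, 262.0])]
bail_top [(0.95, [336.0, 181.0, 375.0, 246.0])]
scale [(0.96, [268.0, 231.0, 340.0, 392.0])]
hook_seat []
pointer []
chest_tin [(0.86, [233.0, 217.0, 270.0, 261.0])]
hex_tin [(0.72, [301.0, 176.0, 326.0, 212.0]), (0.55, [231.0, 217.0, 269.0, 261.0])]
biscuit_stack [(0.82, [335.0, 393.0, 382.0, 451.0])]
top [ 0.432  -0.0369  1.8521] [  4.2156   0.0475 -89.7623] 0.006542921791299139 [[605.0255   0.     317.6788]
 [  0.     605.0255 242.2804]
 [  0.       0.       1.    ]]
basket [(0.96, [375.0, 254.0, 423.0, 295.0]), (0.55, [228.0, 251.0, 278.0, 259.0])]
grip [(0.66, [377.0, 256.0, 420.0, 300.0])]
bail_top [(0.84, [377.0, 251.0, 420.0, 299.0]), (0.54, [430.0, 203.0, 458.0, 235.0])]
scale [(0.89, [201.0, 232.0, 284.0, 286.0])]
hook_seat [(0.67, [230.0, 249.0, 279.0, 259.0])]
pointer [(0.62, [231.0, 239.0, 286.0, 269.0])]
chest_tin [(0.6, [335.0, 151.0, 380.0, 188.0])]
hex_tin [(0.64, [430.0, 209.0, 460.0, 234.0])]
biscuit_stack [(0.77, [157.0, 292.0, 196.0, 325.0])]
```

Run:
```python
import cv2
a=cv2.imread("pics/side0.png");b=cv2.imread("pics/top0.png")
cv2.imwrite("pics/side0c.png",cv2.resize(a[160:460,200:420],None,fx=2,fy=2,interpolation=cv2.INTER_CUBIC))
cv2.imwrite("pics/top0c.png",cv2.resize(b[140:335,150:470],None,fx=2.5,fy=2.5,interpolation=cv2.INTER_CUBIC))
```

```text
(no output)
```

View pics/side0c.png

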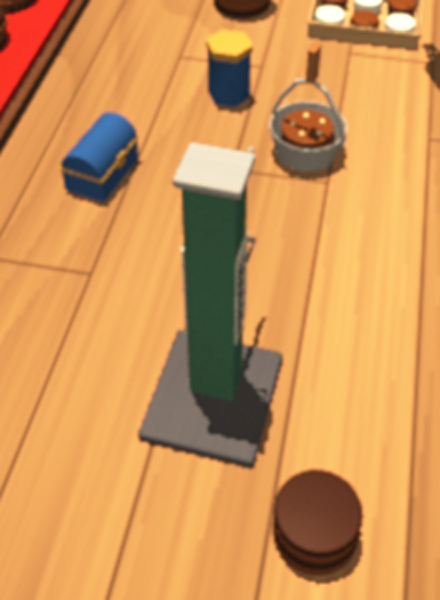

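View pics/top0c.png

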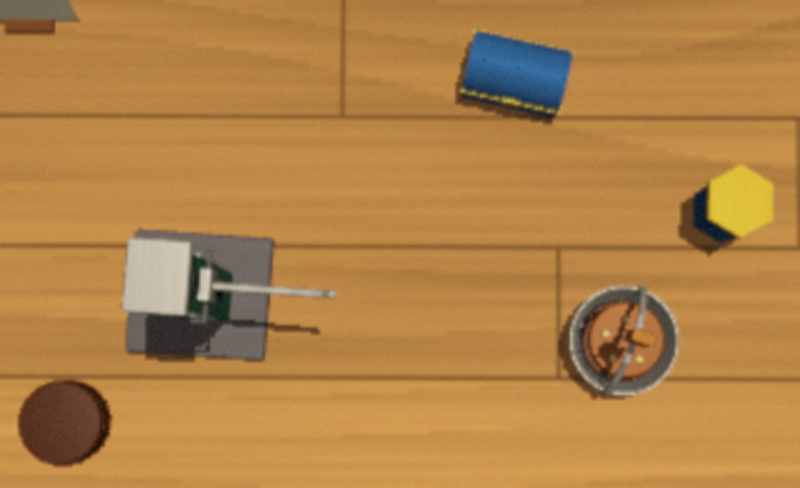

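The side view shows the green scale, with its hook pointing right and away (≈(250,240) in the crop), and the basket behind it at (308,140). In the top crop the hook runs from (215,287) to its tip at (332,294). The basket centre is at (623,341), the bail ends are at (643,290) and (610,390), and the grip top is at (641,337).

Run:
```python
from h import *
np.set_printoptions(precision=4,suppress=True)
t=viewer.capture("top"); s=viewer.capture("side")
f=lambda u,v,z:atz(t,u/2.5+150,v/2.5+140,z)
print("hook tip",f(332,294,.285),"root",f(215,287,.277))
print("cap",[f(*q,.398) for q in [(131,239),(191,241),(187,315),(123,310)]])
print("foot",[f(*q,.016) for q in [(273,239),(262,359)]])
print("basket rim c",f(623,341,.058),"ends",f(643,290,.075),f(610,390,.075),"grip top",f(641,337,.216))
g=lambda u,v:ray(s,u/2+200,v/2+160)
print("grip side top z.216",atz(s,314/2+200,46/2+160,.216), "tri",tri([g(314,46),ray(t,641/2.5+150,337/2.5+140)]))
print("hook tip tri",tri([g(250,239),ray(t,332/2.5+150,294/2.5+140)]))
for q in ["basket","hex_tin","chest_tin"]:
  r=models.outline_of(q,t)
  if r: m=r[0]["region"]; v,u=np.nonzero(m); print(q,r[0]["score"],u.mean(),v.mean(),atz(t,u.mean(),v.mean(),.058))
```

```text
hook tip [0.5073 0.0551 0.285 ] root [0.5145 0.1776 0.277 ]
cap [array([0.5542, 0.2428, 0.398 ]), array([0.5525, 0.1849, 0.398 ]), array([0.4811, 0.1877, 0.398 ]), array([0.4857, 0.2492, 0.398 ])]
foot [array([0.587 , 0.1433, 0.016 ]), array([0.4411, 0.155 , 0.016 ])]
basket rim c [ 0.4639 -0.2767  0.058 ] ends [ 0.5236 -0.2982  0.075 ] [ 0.4063 -0.2588  0.075 ] grip top [ 0.4655 -0.275   0.216 ]
grip side top z.216 [ 0.4655 -0.2766  0.216 ] tri [ 0.4654 -0.2748  0.2172]
hook tip tri [0.509  0.0638 0.1274]
basket 0.7 399.0474281897128 275.9799599198397 [ 0.4652 -0.2762  0.058 ]
hex_tin 0.57 442.7510431154381 221.43115438108484 [ 0.628  -0.4073  0.058 ]
chest_tin 0.63 355.9345238095238 169.08503401360545 [ 0.7848 -0.1487  0.058 ]
```

Call:
step_arm([
  {"hand": 1, "x": 0.02, "y": -0.015, "z": -0.03, "twist": -6},
  {"hand": 1, "x": 0.06, "y": -0.045, "z": -0.05, "twist": -14},
  {"hand": 1, "x": 0.1, "y": -0.075, "z": -0.05, "twist": -22},
  {"hand": 1, "x": 0.14, "y": -0.105, "z": -0.05, "twist": -30},
  {"hand": 1, "x": 0.18, "y": -0.135, "z": -0.05, "twist": -38},
])

```text
time_s: 1.75
tcp_pos: [0.3838, -0.4208, 0.2818]
ee_rot: [179.9, 0.0, 62.4]
ft_force: [0.9, -0.1, 0.7]
width: 0.998
```

```bash
cat > go.py <<'E'
import sys
from h import *
# shift in tool axes to reach TCP x y z, twist to reach yaw
def go(x,y,z,yaw):
    s=telemetry.get_state(); M=R.from_euler('xyz',s["ee_rot"],degrees=True).as_matrix()
    d=M.T@(np.array([x,y,z])-s["tcp_pos"])
    print("t",round(s["time_s"],2),"tcp",np.round(s["tcp_pos"],4),"rot",np.round(s["ee_rot"],2),"F",np.round(s["ft_force"],2),"w",round(s["width"],3))
    print("shift",np.round(d,4),"twist",round(-((yaw-s["ee_rot"][2]+180)%360-180),2))
if __name__=="__main__": go(*map(float,sys.argv[1:5]))
E
python3 go.py .465 -.276 .28 71.4
```

```text
t 1.75 tcp [ 0.3838 -0.4208  0.2818] rot [1.7995e+02 2.0000e-02 6.2430e+01] F [ 0.88 -0.08  0.69] w 0.998
shift [0.1659 0.0049 0.0017] twist -8.97
```

Call:
step_arm([
  {"hand": 1, "x": 0.045, "y": 0.001, "z": 0, "twist": -4},
  {"hand": 1, "x": 0.09, "y": 0.003, "z": 0, "twist": -9},
  {"hand": 1, "x": 0.13, "y": 0.005, "z": 0, "twist": -9},
  {"hand": 1, "x": 0.158, "y": 0.005, "z": 0.002, "twist": -9},
  {"hand": 1, "x": 0.166, "y": 0.005, "z": 0.002, "twist": -9},
])

```text
time_s: 2.25
tcp_pos: [0.4669, -0.2724, 0.2798]
ee_rot: [179.9, -0.0, 71.7]
ft_force: [0.0, -0.4, -0.3]
width: 0.995
```

```bash
python3 - <<'E'
from h import *
p=viewer.capture("wrist"); save(p,"w1"); print(p["xyz"],p["attitude"])
print(proj(p,[[.465,-.276,.216],[.465,-.276,.058],[.5236,-.2955,.075],[.4063,-.2565,.075]]))
E
python3 go.py .465 -.276 .28 71.4
```

```text
[ 0.49137127 -0.20019716  0.42314949] [-17.30851532  -0.09698156 -18.30465012]
[[317.9034715  270.79269332]
 [318.69180518 214.97355966]
 [381.63532179 218.78918616]
 [255.49823761 218.65081726]]
t 2.3 tcp [ 0.4666 -0.273   0.2799] rot [ 1.7993e+02 -3.0000e-02  7.1670e+01] F [-0.46  1.37  0.02] w 1.003
shift [-0.0033 -0.0006 -0.0001] twist 0.27
```

View pics/w1.png

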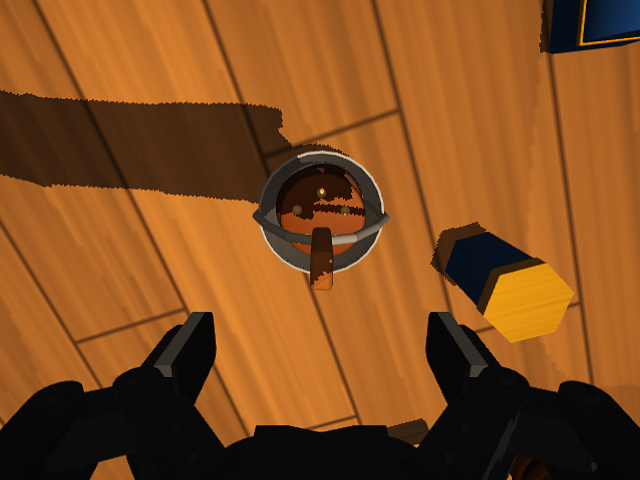

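Wrist view: bowl centre at (321,212), bail level in the picture with ends at (255,215) and (388,215), and the grip at x=321 between the fingers. This matches the prediction, so I'll descend.

Call:
step_arm([
  {"hand": 1, "x": -0.003, "y": 0, "z": 0.03, "twist": 0.3},
  {"hand": 1, "x": -0.003, "y": 0, "z": 0.06, "twist": 0.3},
  {"hand": 1, "x": -0.003, "y": 0, "z": 0.085, "twist": 0.3},
  {"hand": 1, "x": -0.003, "y": 0, "z": 0.1, "twist": 0.3},
  {"hand": 1, "x": -0.003, "y": 0, "z": 0.104, "twist": 0.3},
])

```text
time_s: 2.8
tcp_pos: [0.4642, -0.2771, 0.1742]
ee_rot: [-179.9, -0.0, 71.3]
ft_force: [0.1, 0.6, 0.8]
width: 1.005
```

Call:
step_arm([
  {"hand": 0.4, "x": 0, "y": 0, "z": 0, "twist": 0},
  {"hand": 0, "x": 0, "y": 0, "z": 0, "twist": 0},
  {"hand": 0, "x": 0, "y": 0, "z": 0, "twist": 0},
  {"hand": 0, "x": 0, "y": 0, "z": 0, "twist": 0},
  {"hand": 0, "x": 0, "y": 0, "z": 0, "twist": 0},
], force=50)

```text
time_s: 3.3
tcp_pos: [0.4647, -0.2773, 0.1749]
ee_rot: [-180.0, 0.0, 71.3]
ft_force: [4.8, -0.6, -3.3]
width: 0.156
```

Call:
step_arm([
  {"hand": 0, "x": 0, "y": 0, "z": 0, "twist": 0},
  {"hand": 0, "x": 0, "y": 0, "z": 0, "twist": 0},
])

```text
time_s: 3.5
tcp_pos: [0.4644, -0.2772, 0.1747]
ee_rot: [-180.0, 0.0, 71.3]
ft_force: [0.1, 0.4, -2.8]
width: 0.157
```

```bash
python3 go.py .507 -.06 .36 86.6
```

```text
t 3.5 tcp [ 0.4644 -0.2772  0.1747] rot [-179.95    0.     71.27] F [ 0.1   0.43 -2.81] w 0.157
shift [ 0.2194 -0.0295 -0.1853] twist -15.33
```

Call:
step_arm([
  {"hand": 0, "x": 0, "y": 0, "z": -0.008, "twist": 0},
  {"hand": 0, "x": 0, "y": 0, "z": -0.024, "twist": 0},
  {"hand": 0, "x": 0, "y": 0, "z": -0.044, "twist": 0},
  {"hand": 0, "x": 0, "y": 0, "z": -0.068, "twist": 0},
  {"hand": 0, "x": 0.005, "y": 0, "z": -0.09, "twist": 0},
])

```text
time_s: 4.0
tcp_pos: [0.4655, -0.2729, 0.2659]
ee_rot: [-179.9, 0.0, 71.2]
ft_force: [0.1, 0.8, -5.0]
width: 0.158
```

```bash
python3 go.py .507 -.06 .34 86.6
```

```text
t 4.0 tcp [ 0.4655 -0.2729  0.2659] rot [-1.7992e+02  2.0000e-02  7.1220e+01] F [ 0.13  0.77 -5.01] w 0.158
shift [ 0.2149 -0.0293 -0.0742] twist -15.38
```

Call:
step_arm([
  {"hand": 0, "x": 0.016, "y": -0.002, "z": -0.02, "twist": -2},
  {"hand": 0, "x": 0.04, "y": -0.005, "z": -0.036, "twist": -5},
  {"hand": 0, "x": 0.068, "y": -0.009, "z": -0.052, "twist": -8},
  {"hand": 0, "x": 0.096, "y": -0.013, "z": -0.066, "twist": -11},
  {"hand": 0, "x": 0.125, "y": -0.017, "z": -0.074, "twist": -13},
])

```text
time_s: 4.5
tcp_pos: [0.4897, -0.1481, 0.3414]
ee_rot: [-180.0, 0.0, 84.3]
ft_force: [0.5, -0.2, -5.1]
width: 0.159
```

```bash
python3 go.py .507 -.06 .34 86.6
```

```text
t 4.5 tcp [ 0.4897 -0.1481  0.3414] rot [-1.7998e+02  2.0000e-02  8.4310e+01] F [ 0.54 -0.18 -5.05] w 0.159
shift [0.0894 0.0085 0.0013] twist -2.29
```

Call:
step_arm([
  {"hand": 0, "x": 0.026, "y": 0.002, "z": 0.001, "twist": -1},
  {"hand": 0, "x": 0.05, "y": 0.005, "z": 0.001, "twist": -2},
  {"hand": 0, "x": 0.07, "y": 0.007, "z": 0.001, "twist": -2.3},
  {"hand": 0, "x": 0.084, "y": 0.008, "z": 0.001, "twist": -2.3},
  {"hand": 0, "x": 0.09, "y": 0.0085, "z": 0.001, "twist": -2.3},
])

```text
time_s: 5.0
tcp_pos: [0.507, -0.058, 0.3405]
ee_rot: [-180.0, 0.0, 86.7]
ft_force: [-0.5, -0.7, -4.8]
width: 0.158
```

```bash
python3 - <<'E'
from h import *
np.set_printoptions(precision=1,suppress=True)
ims=[]
for n in ["wrist","top","side"]:
    p=viewer.capture(n); save(p,n+"2"); np.save(n+"2.npy",p,allow_pickle=True)
    H=[[.5073,.0551,.286],[.5090,.0790,.27],[.516,.19,.276],[.507,-.06,.311]]
    print(n,proj(p,H).tolist())
    for q in ["hook_seat","scale"]: print(q,[(round(r["score"],2),np.round(np.array(r["rect"])*[640,480,640,480]).tolist()) for r in models.look_for(q,p)[:2]])
a=cv2.imread("pics/top2.png")[215:305,190:370]; b=cv2.imread("pics/side2.png")[215:405,250:400]
cv2.imwrite("pics/c2.png",np.hstack([cv2.resize(a,(400,200),interpolation=3),cv2.resize(b,(400,507),interpolation=3)[:200] ]) if 0 else np.vstack([cv2.resize(a,(600,300),interpolation=3),cv2.resize(b[:75],(600,300),interpolation=3)]))
E
python3 go.py .507 -.06 .34 86.6
```

```text
wrist [[306.03029327290454, 53.42494350957699], [307.2688849983018, 7.422014235975382], [304.98748015108237, -322.74273902423647], [319.11692490051365, 290.7463774748697]]
hook_seat [(0.69, [300.0, 0.0, 319.0, 56.0])]
scale [(0.83, [250.0, 1.0, 387.0, 60.0])]
top [[282.7760400114324, 257.58221997847835], [274.0072439041595, 257.1911446558538], [231.3082431433969, 254.22401728704665], [327.3482543874222, 257.41134177433946]]
hook_seat [(0.51, [230.0, 248.0, 281.0, 269.0])]
scale [(0.68, [199.0, 233.0, 283.0, 287.0])]
side [[325.4252409384157, 233.01178437326035], [322.87328060848154, 244.07869706165675], [311.05401952267493, 274.06697690881305], [333.51837194290135, 197.59509459433826]]
hook_seat []
scale [(0.79, [267.0, 230.0, 343.0, 392.0])]
t 5.45 tcp [ 0.507  -0.0601  0.3403] rot [-1.7997e+02  4.0000e-02  8.6550e+01] F [-0.26 -0.27 -3.93] w 0.158
shift [0.0001 0.     0.0003] twist -0.05
```

View pics/wrist2.png

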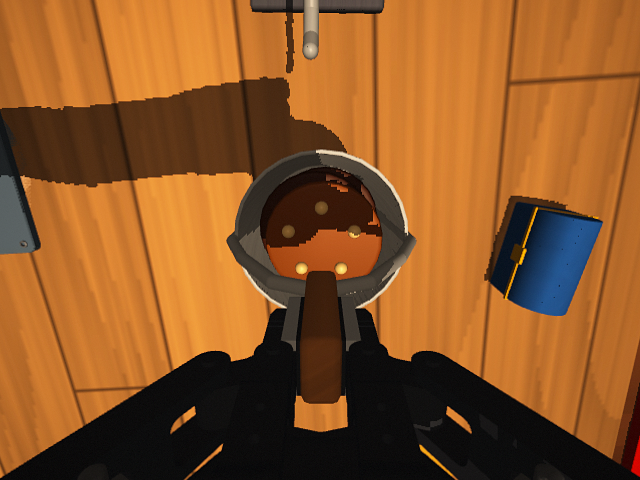

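View pics/c2.png

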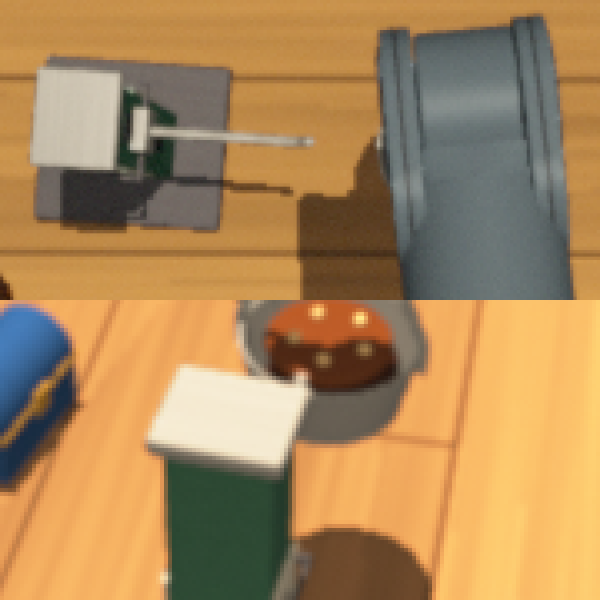

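The wrist view shows the hook tip at (310,51) with the rod running up-right, and the foot edge level. In the side view the tip is at about (325,234).

Run:
```python
from h import *
np.set_printoptions(precision=4,suppress=True)
P={n:np.load(n+"2.npy",allow_pickle=True).item() for n in ["wrist","top","side"]}
r=[ray(P["wrist"],310,50),ray(P["top"],282.8,257.3),ray(P["side"],325,234)]
print(tri(r),tri(r[:2]),tri(r[1:]))
tip=tri(r)
im=P["wrist"]["image"].astype(int)
for z,rows in [(.27,[4,20]),(.286,[40,50])]:
  for v in rows:
    row=im[v,290:335]; sat=row.max(1)-row.min(1); u=np.nonzero(sat<45)[0]+290; print(v,u.min(),u.max(),row[::4].tolist() if v==4 else "")
# foot edge corners yaw
for u,v in [(252,11),(383,11.5)]: print(atz(P["wrist"],u,v,.016))
for v in (4,20): print("rod",atz(P["wrist"],312,v,.27))
```

```text
[0.5085 0.0561 0.2835] [0.5086 0.0551 0.2909] [0.5082 0.0552 0.2827]
4 290 334 [[31, 28, 27], [90, 77, 71], [89, 75, 70], [85, 73, 67], [162, 142, 117], [214, 190, 160], [188, 169, 139], [109, 98, 79], [87, 75, 69], [91, 76, 72], [89, 76, 70], [93, 78, 72]]
20 304 318 
40 304 317 
50 303 317 
[0.4432 0.1515 0.016 ]
[0.5895 0.1426 0.016 ]
rod [0.5115 0.0804 0.27  ]
rod [0.511  0.0733 0.27  ]
```

Call:
step_arm([
  {"hand": 0, "x": 0.012, "y": 0.003, "z": 0, "twist": 0},
  {"hand": 0, "x": 0.032, "y": 0.003, "z": 0, "twist": 0},
  {"hand": 0, "x": 0.056, "y": 0.003, "z": 0, "twist": 0},
  {"hand": 0, "x": 0.08, "y": 0.003, "z": 0, "twist": 0},
  {"hand": 0, "x": 0.1, "y": 0.003, "z": 0, "twist": 0},
])

```text
time_s: 5.95
tcp_pos: [0.5161, 0.042, 0.3403]
ee_rot: [-180.0, -0.0, 86.6]
ft_force: [1.1, -1.1, -4.6]
width: 0.158
```

```bash
python3 go.py .511 .0785 .34 86.5
```

```text
t 5.95 tcp [0.5161 0.042  0.3403] rot [-1.7998e+02 -2.0000e-02  8.6620e+01] F [ 1.14 -1.05 -4.62] w 0.158
shift [ 0.0361 -0.0072  0.0003] twist 0.12
```

Call:
step_arm([
  {"hand": 0, "x": 0.014, "y": -0.003, "z": 0, "twist": 0},
  {"hand": 0, "x": 0.026, "y": -0.006, "z": 0, "twist": 0},
  {"hand": 0, "x": 0.033, "y": -0.007, "z": 0, "twist": 0},
  {"hand": 0, "x": 0.036, "y": -0.007, "z": 0, "twist": 0},
  {"hand": 0, "x": 0.036, "y": -0.007, "z": 0, "twist": 0},
])

```text
time_s: 6.45
tcp_pos: [0.5113, 0.0782, 0.3403]
ee_rot: [-180.0, -0.0, 86.6]
ft_force: [0.0, 0.0, -4.7]
width: 0.157
```

```bash
python3 - <<'E'
from h import *
s=viewer.capture("side");t=viewer.capture("top");w=viewer.capture("wrist")
for n,p in [("w",w),("t",t),("s",s)]: print(n,np.round(proj(p,[[.511,.0795,.27],[.5085,.0555,.285],[.511,.0795,.311]]),1).tolist())
a=s["image"][190:290,270:390];b=w["image"][100:440,150:490]
im=np.hstack([cv2.resize(a,(432,360),interpolation=3),cv2.resize(b,(360,360))])
cv2.imwrite("pics/c3.png",im[:,:,::-1])
E
python3 go.py .511 .0785 .30 86.5
```

```text
w [[318.4, 257.5], [316.6, 303.5], [317.9, 283.7]]
t [[273.8, 256.4], [282.6, 257.1], [272.6, 255.6]]
s [[322.0, 244.1], [324.9, 233.4], [322.4, 231.5]]
t 6.6 tcp [0.5114 0.0774 0.3403] rot [-1.7998e+02  1.0000e-02  8.6540e+01] F [ 1.06  0.08 -4.27] w 0.159
shift [ 0.001  -0.0004  0.0403] twist 0.04
```

View pics/c3.png

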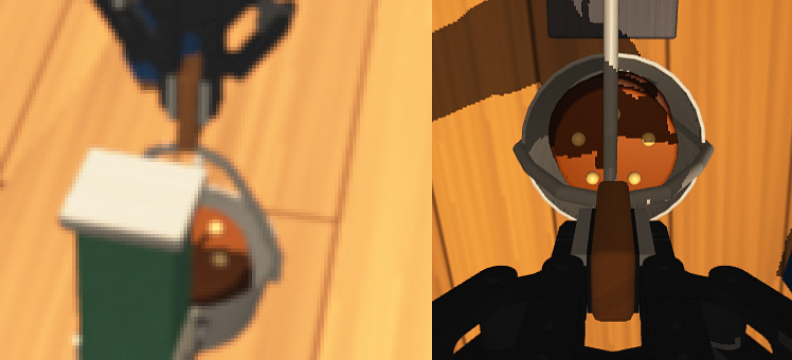

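The hook rod passes under the bail apex, about 1 mm left of centre, and the tip is beyond the bail. Before lowering I'll average the held weight.

```bash
cat > avg.py <<'E'
from h import *
import sys
F=[];Z=[]
for i in range(int(sys.argv[1])):
    viewer.capture("side"); s=telemetry.get_state(); F.append(s["ft_force"]);Z.append(s["tcp_pos"])
F=np.array(F); print("t",round(s["time_s"],2),"F",F.mean(0).round(3),"sd",F.std(0).round(2),"tcp",np.mean(Z,0).round(4),"rot",s["ee_rot"].round(2),"w",round(s["width"],3))
E
python3 avg.py 20
```

```text
t 7.6 F [-0.005 -0.162 -4.839] sd [0.52 0.51 0.65] tcp [0.5112 0.0781 0.3403] rot [-1.7998e+02 -2.0000e-02  8.6610e+01] w 0.16
```

Call:
step_arm([
  {"hand": 0, "x": 0.001, "y": -0.001, "z": 0.004, "twist": 0},
  {"hand": 0, "x": 0.001, "y": -0.001, "z": 0.01, "twist": 0},
  {"hand": 0, "x": 0.001, "y": -0.001, "z": 0.017, "twist": 0},
  {"hand": 0, "x": 0.001, "y": -0.001, "z": 0.023, "twist": 0},
  {"hand": 0, "x": 0.001, "y": -0.001, "z": 0.027, "twist": 0},
])

```text
time_s: 8.1
tcp_pos: [0.51, 0.0793, 0.3124]
ee_rot: [-179.9, -0.0, 86.6]
ft_force: [0.0, 1.4, -4.4]
width: 0.157
```

Call:
step_arm([
  {"hand": 0, "x": 0, "y": 0, "z": 0.0015, "twist": 0},
  {"hand": 0, "x": 0, "y": 0, "z": 0.003, "twist": 0},
  {"hand": 0, "x": 0, "y": 0, "z": 0.0045, "twist": 0},
  {"hand": 0, "x": 0, "y": 0, "z": 0.006, "twist": 0},
  {"hand": 0, "x": 0, "y": 0, "z": 0.008, "twist": 0},
])

```text
time_s: 8.6
tcp_pos: [0.5101, 0.0793, 0.3045]
ee_rot: [-179.9, -0.0, 86.6]
ft_force: [-0.6, 0.8, -4.5]
width: 0.156
```

Call:
step_arm([
  {"hand": 0, "x": 0, "y": 0, "z": 0.0015, "twist": 0},
  {"hand": 0, "x": 0, "y": 0, "z": 0.003, "twist": 0},
  {"hand": 0, "x": 0, "y": 0, "z": 0.0045, "twist": 0},
  {"hand": 0, "x": 0, "y": 0, "z": 0.006, "twist": 0},
  {"hand": 0, "x": 0, "y": 0, "z": 0.008, "twist": 0},
])

```text
time_s: 9.1
tcp_pos: [0.5101, 0.0793, 0.2964]
ee_rot: [-180.0, -0.0, 86.6]
ft_force: [-0.6, 0.5, -4.2]
width: 0.156
```

Call:
step_arm([
  {"hand": 0, "x": 0, "y": 0, "z": 0.0015, "twist": 0},
  {"hand": 0, "x": 0, "y": 0, "z": 0.003, "twist": 0},
  {"hand": 0, "x": 0, "y": 0, "z": 0.0045, "twist": 0},
  {"hand": 0, "x": 0, "y": 0, "z": 0.006, "twist": 0},
  {"hand": 0, "x": 0, "y": 0, "z": 0.008, "twist": 0},
])

```text
time_s: 9.6
tcp_pos: [0.5102, 0.0793, 0.2884]
ee_rot: [-180.0, -0.0, 86.6]
ft_force: [-0.7, 0.6, -4.0]
width: 0.161
```

```bash
python3 avg.py 10
python3 - <<'E'
from h import *
a=viewer.capture("side")["image"][190:290,270:390];b=viewer.capture("wrist")["image"][60:440,130:510]
im=np.hstack([cv2.resize(a,(432,360),interpolation=3),cv2.resize(b,(360,360))])
cv2.imwrite("pics/c4.png",im[:,:,::-1])
E
```

```text
t 10.1 F [-0.346 -0.101 -3.665] sd [0.5  0.52 0.32] tcp [0.5101 0.0793 0.2884] rot [-179.95   -0.     86.61] w 0.157
```

View pics/c4.png

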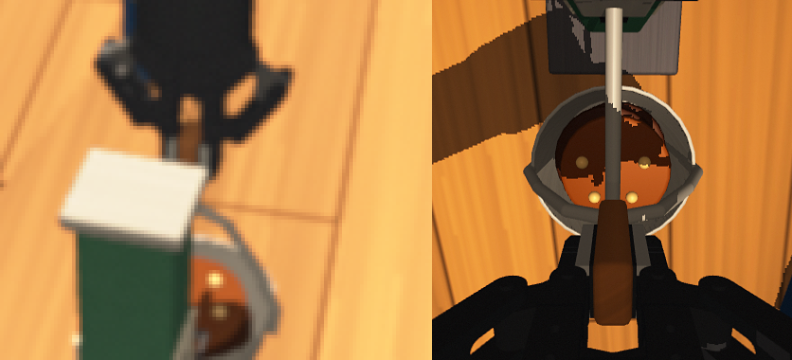

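The bail is on the hook and the load is transferring: about 1.1 N at 10 mm of sink, which matches 90 N/m. I'll continue lowering at about 16 mm/s.

Call:
step_arm([
  {"hand": 0, "x": 0, "y": 0, "z": 0.0015, "twist": 0},
  {"hand": 0, "x": 0, "y": 0, "z": 0.003, "twist": 0},
  {"hand": 0, "x": 0, "y": 0, "z": 0.0045, "twist": 0},
  {"hand": 0, "x": 0, "y": 0, "z": 0.006, "twist": 0},
  {"hand": 0, "x": 0, "y": 0, "z": 0.008, "twist": 0},
])

```text
time_s: 10.7
tcp_pos: [0.5101, 0.0793, 0.2803]
ee_rot: [-180.0, -0.0, 86.6]
ft_force: [-1.0, -0.7, -3.0]
width: 0.161
```

Call:
step_arm([
  {"hand": 0, "x": 0, "y": 0, "z": 0.0015, "twist": 0},
  {"hand": 0, "x": 0, "y": 0, "z": 0.003, "twist": 0},
  {"hand": 0, "x": 0, "y": 0, "z": 0.0045, "twist": 0},
  {"hand": 0, "x": 0, "y": 0, "z": 0.006, "twist": 0},
  {"hand": 0, "x": 0, "y": 0, "z": 0.008, "twist": 0},
])

```text
time_s: 11.2
tcp_pos: [0.5102, 0.0793, 0.2723]
ee_rot: [-180.0, -0.0, 86.6]
ft_force: [-1.4, 0.0, -2.5]
width: 0.155
```

Call:
step_arm([
  {"hand": 0, "x": 0, "y": 0, "z": 0.0015, "twist": 0},
  {"hand": 0, "x": 0, "y": 0, "z": 0.003, "twist": 0},
  {"hand": 0, "x": 0, "y": 0, "z": 0.0045, "twist": 0},
  {"hand": 0, "x": 0, "y": 0, "z": 0.006, "twist": 0},
  {"hand": 0, "x": 0, "y": 0, "z": 0.008, "twist": 0},
])

```text
time_s: 11.7
tcp_pos: [0.5101, 0.0793, 0.2642]
ee_rot: [-180.0, -0.0, 86.6]
ft_force: [-0.3, -0.4, -1.4]
width: 0.157
```

Call:
step_arm([
  {"hand": 0, "x": 0, "y": 0, "z": 0.0015, "twist": 0},
  {"hand": 0, "x": 0, "y": 0, "z": 0.003, "twist": 0},
  {"hand": 0, "x": 0, "y": 0, "z": 0.0045, "twist": 0},
  {"hand": 0, "x": 0, "y": 0, "z": 0.006, "twist": 0},
  {"hand": 0, "x": 0, "y": 0, "z": 0.008, "twist": 0},
])

```text
time_s: 12.2
tcp_pos: [0.5102, 0.0793, 0.2562]
ee_rot: [-180.0, -0.0, 86.6]
ft_force: [-1.2, -0.4, -2.1]
width: 0.157
```

Call:
step_arm([
  {"hand": 0, "x": 0, "y": 0, "z": 0.0015, "twist": 0},
  {"hand": 0, "x": 0, "y": 0, "z": 0.003, "twist": 0},
  {"hand": 0, "x": 0, "y": 0, "z": 0.0045, "twist": 0},
  {"hand": 0, "x": 0, "y": 0, "z": 0.006, "twist": 0},
  {"hand": 0, "x": 0, "y": 0, "z": 0.008, "twist": 0},
])

```text
time_s: 12.7
tcp_pos: [0.5102, 0.0793, 0.2481]
ee_rot: [-180.0, -0.0, 86.6]
ft_force: [-1.3, 0.4, 0.7]
width: 0.16
```

```bash
python3 avg.py 36
```

```text
t 14.5 F [-1.27  -0.422 -0.151] sd [0.64 0.45 0.49] tcp [0.5102 0.0793 0.2482] rot [-1.7997e+02 -1.0000e-02  8.6610e+01] w 0.158
```

Almost all the weight is on the spring (Fz −0.15 N), but Fx is −1.3 N, so the apex sits slightly +x of the rod. I'll centre it before releasing.

Call:
step_arm([
  {"hand": 0, "x": 0, "y": -0.0005, "z": 0, "twist": 0},
  {"hand": 0, "x": 0, "y": -0.001, "z": 0, "twist": 0},
  {"hand": 0, "x": -0.001, "y": -0.0015, "z": 0, "twist": 0},
  {"hand": 0, "x": -0.001, "y": -0.002, "z": 0, "twist": 0},
  {"hand": 0, "x": -0.001, "y": -0.002, "z": 0, "twist": 0},
])

```text
time_s: 15.0
tcp_pos: [0.5091, 0.0789, 0.2486]
ee_rot: [179.9, -0.1, 86.6]
ft_force: [5.6, 1.2, -0.3]
width: 0.153
```

```bash
python3 avg.py 16
python3 - <<'E'
from h import *
b=viewer.capture("wrist")["image"][0:360,130:510]
cv2.imwrite("pics/c5.png",cv2.resize(b,None,fx=1.6,fy=1.6,interpolation=3)[:,:,::-1])
E
```

```text
t 15.8 F [ 5.011  1.655 -0.277] sd [0.51 0.38 0.45] tcp [0.5091 0.0789 0.2486] rot [ 1.799e+02 -7.000e-02  8.662e+01] w 0.16
```

View pics/c5.png

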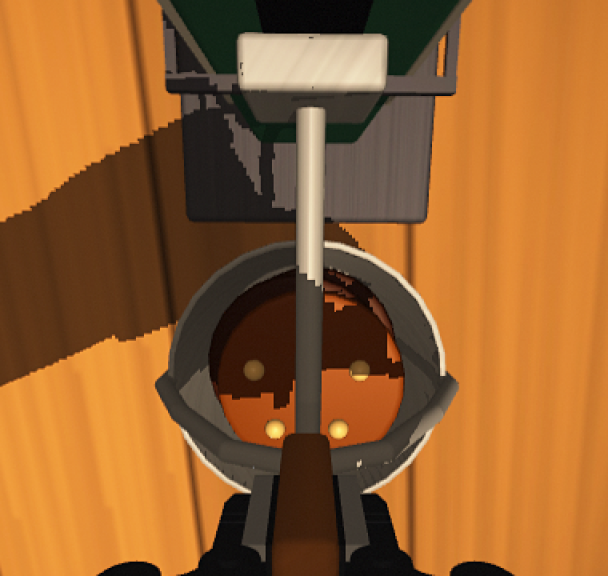

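Overcorrected: the bail seat holds the rod laterally, so 1 mm gives +5 N. The zero-force position interpolates to about (0.5100, 0.0792). I'll return there and ease down the last 2–3 mm.

Call:
step_arm([
  {"hand": 0, "x": 0, "y": 0.0003, "z": 0.0004, "twist": 0},
  {"hand": 0, "x": 0.0001, "y": 0.0006, "z": 0.001, "twist": 0},
  {"hand": 0, "x": 0.0003, "y": 0.0009, "z": 0.0016, "twist": 0},
  {"hand": 0, "x": 0.0003, "y": 0.0009, "z": 0.0022, "twist": 0},
  {"hand": 0, "x": 0.0003, "y": 0.0009, "z": 0.0024, "twist": 0},
])

```text
time_s: 16.35
tcp_pos: [0.5095, 0.079, 0.2459]
ee_rot: [180.0, -0.0, 86.6]
ft_force: [-0.1, 0.9, -0.4]
width: 0.16
```

```bash
python3 avg.py 16
```

```text
t 17.15 F [-1.908 -0.24  -0.188] sd [0.75 0.53 0.59] tcp [0.5097 0.079  0.246 ] rot [ 1.7993e+02 -5.0000e-02  8.6610e+01] w 0.157
```

Call:
step_arm([
  {"hand": 0, "x": 0, "y": -0.0001, "z": 0.0003, "twist": 0},
  {"hand": 0, "x": 0, "y": -0.0002, "z": 0.0006, "twist": 0},
  {"hand": 0, "x": 0, "y": -0.0003, "z": 0.0008, "twist": 0},
  {"hand": 0, "x": 0, "y": -0.0003, "z": 0.001, "twist": 0},
  {"hand": 0, "x": 0, "y": -0.0003, "z": 0.001, "twist": 0},
])

```text
time_s: 17.65
tcp_pos: [0.5097, 0.0791, 0.2452]
ee_rot: [179.9, -0.1, 86.6]
ft_force: [-1.2, -0.5, -0.1]
width: 0.157
```

```bash
python3 avg.py 24
```

```text
t 18.85 F [-0.261 -0.749  0.118] sd [0.58 0.6  0.49] tcp [0.5096 0.0791 0.2451] rot [ 1.7992e+02 -6.0000e-02  8.6620e+01] w 0.165
```

All forces are near zero, so the spring carries the weight. I'll release gently.

Call:
step_arm([
  {"hand": 0.1, "x": 0, "y": 0, "z": 0, "twist": 0},
  {"hand": 0.14, "x": 0, "y": 0, "z": 0, "twist": 0},
  {"hand": 0.16, "x": 0, "y": 0, "z": 0, "twist": 0},
  {"hand": 0.18, "x": 0, "y": 0, "z": 0, "twist": 0},
  {"hand": 0.2, "x": 0, "y": 0, "z": 0, "twist": 0},
], force=20)

```text
time_s: 19.35
tcp_pos: [0.5095, 0.0792, 0.2451]
ee_rot: [179.9, -0.1, 86.6]
ft_force: [0.3, 0.9, -0.5]
width: 0.196
```

Call:
step_arm([
  {"hand": 0.25, "x": 0, "y": 0, "z": 0, "twist": 0},
  {"hand": 0.32, "x": 0, "y": 0, "z": 0, "twist": 0},
  {"hand": 0.4, "x": 0, "y": 0, "z": 0, "twist": 0},
  {"hand": 0.5, "x": 0, "y": 0, "z": 0, "twist": 0},
  {"hand": 0.6, "x": 0, "y": 0, "z": 0, "twist": 0},
])

```text
time_s: 19.85
tcp_pos: [0.5095, 0.0793, 0.2451]
ee_rot: [179.9, -0.1, 86.6]
ft_force: [0.7, -0.8, -0.0]
width: 0.592
```

Call:
step_arm([
  {"hand": 0.7, "x": 0, "y": 0, "z": 0, "twist": 0},
  {"hand": 0.8, "x": 0, "y": 0, "z": 0, "twist": 0},
  {"hand": 0.8, "x": 0, "y": 0, "z": 0, "twist": 0},
  {"hand": 0.8, "x": 0, "y": 0, "z": 0, "twist": 0},
  {"hand": 0.8, "x": 0, "y": 0, "z": 0, "twist": 0},
])

```text
time_s: 20.35
tcp_pos: [0.5095, 0.0792, 0.2451]
ee_rot: [179.9, -0.1, 86.6]
ft_force: [-0.6, 0.2, -0.1]
width: 0.798
```

```bash
python3 - <<'E'
from h import *
b=viewer.capture("wrist")["image"][0:440,100:540]; a=viewer.capture("side")["image"][190:290,270:390]
cv2.imwrite("pics/c6.png",np.hstack([cv2.resize(b,(440,440)),cv2.resize(a,(340,440),interpolation=3)])[:,:,::-1])
E
python3 avg.py 8
```

```text
t 20.85 F [-0.026  0.22  -0.141] sd [0.5  0.37 0.32] tcp [0.5095 0.0793 0.2451] rot [ 1.7993e+02 -7.0000e-02  8.6630e+01] w 0.802
```

View pics/c6.png

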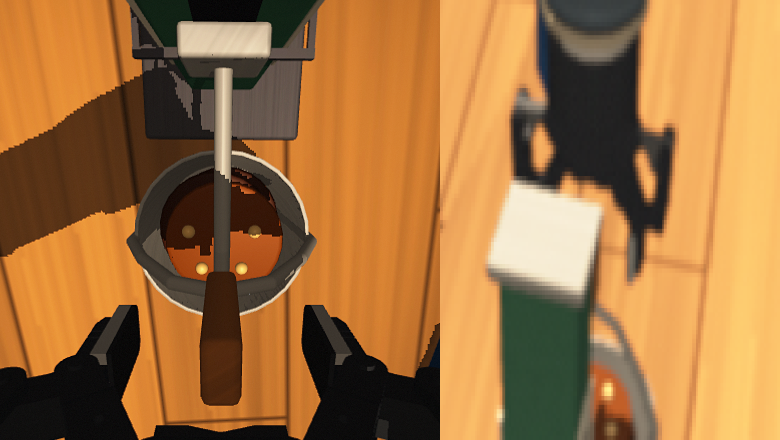

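The basket hangs on the hook with the fingers clear on both sides. I'll retract straight up.

Call:
step_arm([
  {"hand": 0.8, "x": 0, "y": 0, "z": -0.01, "twist": 0},
  {"hand": 0.8, "x": 0, "y": 0, "z": -0.03, "twist": 0},
  {"hand": 0.8, "x": 0, "y": 0, "z": -0.055, "twist": 0},
  {"hand": 0.8, "x": 0, "y": 0, "z": -0.08, "twist": 0},
  {"hand": 0.8, "x": 0, "y": 0, "z": -0.1, "twist": 0},
])

```text
time_s: 21.35
tcp_pos: [0.5095, 0.0793, 0.3474]
ee_rot: [179.8, -0.1, 86.6]
ft_force: [1.3, 0.3, 0.1]
width: 0.797
```

Call:
step_arm([
  {"hand": 0.8, "x": -0.02, "y": 0, "z": -0.01, "twist": 0},
  {"hand": 0.8, "x": -0.05, "y": 0, "z": -0.02, "twist": 0},
  {"hand": 0.8, "x": -0.09, "y": 0, "z": -0.02, "twist": 0},
  {"hand": 0.8, "x": -0.12, "y": 0, "z": -0.02, "twist": 0},
  {"hand": 0.8, "x": -0.14, "y": 0, "z": -0.02, "twist": 0},
])

```text
time_s: 21.85
tcp_pos: [0.5009, -0.063, 0.368]
ee_rot: [179.8, -0.0, 86.5]
ft_force: [0.3, -0.5, -0.5]
width: 0.802
```

Run:
```python
from h import *
c=[viewer.capture("side")["image"].astype(int)]
for i in range(14): p=viewer.capture("side"); c.append(p["image"].astype(int))
print([int((abs(x-c[-1]).max(2)>25)[190:300,270:390].sum()) for x in c])
a=p["image"][190:290,270:390]; w=viewer.capture("wrist")["image"]
cv2.imwrite("pics/c7.png",np.hstack([cv2.resize(w,(440,330)),cv2.resize(a,(350,330),interpolation=3)])[:,:,::-1])
print(telemetry.get_state()["time_s"],telemetry.get_state()["tcp_pos"])
```

```text
[69, 136, 107, 24, 2, 20, 23, 24, 23, 23, 11, 7, 5, 1, 0]
22.65 [ 0.50126404 -0.06033597  0.3671227 ]
```

View pics/c7.png

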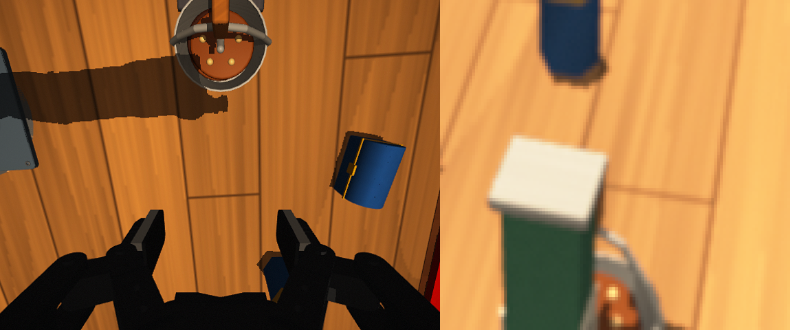

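The basket hangs on the hook and the arm is clear. I'll wait a little and check that it's still.

Run:
```python
from h import *
c=[viewer.capture("side")["image"].astype(int) for i in range(36)]
print([int((abs(x-c[-1]).max(2)>15)[190:300,270:390].sum()) for x in c[::3]])
c=[viewer.capture("wrist")["image"].astype(int) for i in range(10)]
print([int((abs(x-c[-1]).max(2)>25)[:140,230:410].sum()) for x in c])
p=viewer.capture("top")
for q in ["chest_tin","hex_tin","biscuit_stack"]: print(q,[np.round(np.array(r["rect"])*[640,480,640,480]).tolist() for r in models.look_for(q,p)[:1]])
print(telemetry.get_state()["time_s"])
```

```text
[0, 0, 0, 0, 0, 0, 0, 0, 0, 0, 0, 0]Traceback (most recent call last):
  File "<stdin>", line 4, in <module>
ValueError: 200 camera calls are used up
```

Frames over the last 1.8 s are identical, so it is completely still. I'll hand it in.

```bash
python3 -c "
from h import *
print(telemetry.get_state()['time_s']); print(manip.sign_off())"
```

```text
24.55
the job is handed in; nothing more can be done
None
```

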